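# Hold a watch movement in the corner of the inspection stage

## Robot

A 7-joint arm with a two-finger parallel gripper is mounted at the origin on the work surface. World frame = base frame: x ahead of the robot, y to its left, z up, the work surface at z = 0. Lengths are in mm, angles in rad, forces in N, time in s.
With the tool pointing down it reaches from about 400 to 875 mm from the base axis. Payload 4.4 kg.
Tool frame: the origin (TCP) lies midway between the tips of the shut fingers; the grasp point (between the pads) lies ctrl.grip_depth behind it (ctrl.grip_depth is the distance from the TCP to the grasp point, in mm); z points along the fingers, y is the line along which they close (so a half turn about z gives the same grasp; the last joint's range is limited). The gripper opens to 85 mm and grips with 20 to 120 N. Pads are 22 mm wide; open, the fingers measure 114 mm over their backs; the gripper's body (76 mm by 85 mm) begins 54 mm behind the grasp point. The pads swing forward as they close: fully open they stand 13 mm farther back than shut.
Start: joints at [1.197, 0.628, 0.038, 1.517, -0.027, 0.996, -0.02], TCP at [196.954, -619.457, 231.313] pointing down, gripper open.
Joint ranges: [-3.06, 3.06], [-0.37, 2.12], [-1.25, 1.32], [0.18, 2.47], [-1.1, 4.24], [0.23, 1.98], [-2.94, 2.94]. Speed limits (rad/s): [2.57, 2.57, 3.14, 3.14, 3.14, 3.14, 3.14].

## Interface

Orientations are given as [roll, pitch, yaw] about the fixed x, y, z axes, in that order (R = Rz(yaw) Ry(pitch) Rx(roll)).
In Python, from cell import ctrl gives the robot as it stands.
- The arm moves only by the tool carry_out, never from a script. Its argument "deltas" is one flat list of numbers, 7 for each row, row after row: the turn, a rotation vector about the tool's x, y, z in degrees, then the shift along the tool's x, y, z in m, then the closure, from -1 (fully open) to 1 (shut). In form: [wx, wy, wz, dx, dy, dz, claw, wx, wy, wz, dx, dy, dz, claw, ...]. A call has 1 to 12 rows; each row shifts and turns the commanded pose from where the row before left it, along the tool's axes as they then stand; what a row does not reach is not made up. A row lasts 1/8 s, in which the tool goes at most 62.5 mm and 10.7 degrees, less where a joint would pass 70% of its speed; a pose out of reach is approached as far as the arm can. A call with a gripper value outside its range is refused whole. The fingers move at their own pace and stop on an object; the grip force is fixed at half the most. Time passes only in rows, so rows that do not move let the fingers close. It gives the time, the measured TCP pose, the force, the opening and the grip force at its end, in the units of the state.
- ctrl.read_state(): the state, without advancing time (a new reading comes with each control period).
- ctrl.get_image(name): name is "scene" or "top" or "wrist"; returns the picture (480x640x3 uint8, red, green, blue); there is no depth.
- ctrl.calibration(name): a dict with "mtx" (3x3 intrinsics, pixels), "R" (3x3) and "t" (3): a world point X has camera coordinates R X + t. Camera axes: x right, y down, z forward; pixel columns grow to the right and rows downward; lengths in mm; the calibration is good to about 2 mm. A picture is of the moment at which its call begins: read the wrist's pose just before it. calibration takes no time and is no camera call; for the wrist camera it gives the pose at the moment of the call.
- ctrl.finish_job(): hands the job in; it is judged then, once.
The state is a dict: "clock": time; "qpos": joint angles; "qd": joint speeds; "tau": joint torques, N m; "eef_pos": TCP position; "tool_rot": TCP orientation; "force": force on the tool from outside, world axes, zero at the start; "torque": the same for the moment, N m; "width": finger opening in mm; "gripper_force": force on a finger pad.
Only numpy, scipy, OpenCV 4.12 (cv2) and the standard library are available. Lean on these libraries where they do the work, as an engineer would, in place of code of your own. Each camera call takes 0.05 s, during which the arm holds its last target. There are 200 camera calls.

## Task

Get a watch movement ready for inspection: first take the white reflector plate out of its rack and stand it on the bench leaning back, clearly tilted, with its broad face square against the front of the grey angle rest, and let go of it. Then set the aluminium movement holder flat on the steel stage, press it into the corner so that its long side touches the long fence and its end touches the short fence at once, and finish while still gripping it and keeping it pressed firmly against both fences. Leave the other things on the bench where they are.

Things in the scene. Friction and masses are not known exactly. Their poses are not given: they have to be found in the camera images.
- plate: White plastic reflector plate, the same on both faces: 70 mm wide (its x), 8 mm thick (its y), 120 mm tall (its z), about 100 g. Origin: centre of its lower edge face. At the start it stands upright in the slot of the rack, its lower edge 6 mm above the bench.
- rack: Wooden rack fixed to the bench, 100 (x) x 60 (y) x 30 mm high, with one slot 11 mm wide and 24 mm deep along its x. Origin: centre of its underside.
- rest: Grey cast angle rest fixed to the bench beside the stage: an upright wall 70 mm wide (x), 12 mm thick, 50 mm high, with ribs behind it. Origin: centre of its underside. The wall's flat front face looks along -y of the rest, towards the stage, at y = -20 mm; the ribs and foot lie behind it, to y = +20 mm.
- stage: Dark steel inspection stage fixed to the bench: plate 170 (x) x 140 (y) x 12 mm high with two bright fences that meet at its +x, +y corner. Origin: centre of its underside; top at z = 12 mm. Long fence's inner face: y = +50 mm; short fence's inner face: x = +65 mm (stage frame); both rise 16 mm above the stage's top. All rigid.
- fence_long: Long fence on the stage, 150 x 14 x 16 mm, runs along the stage's x. Origin: centre of its underside. Inner face 7 mm from the origin on its -y side.
- fence_short: Short fence on the stage, 14 x 90 x 16 mm, runs along the stage's y. Origin: centre of its underside. Inner face 7 mm from the origin on its -x side.
- block: Machined aluminium movement holder, about 0.3 kg: a foot 64 (x, its long side) x 48 (y) x 22 mm high; centred on it a narrower grip 40 (x) x 30 (y) mm from z = 22 to 58 mm; on top a watch movement, 26 mm across, to z = 62 mm. Origin: centre of its underside. Stands on the bench at the start; the same turned half round.
- die_large: Bystander, not needed: aluminium ring, 54 mm across, 24 mm high. Origin: centre of its underside.
- die_small: Bystander, not needed: aluminium ring, 40 mm across, 18 mm high. Origin: centre of its underside.
- loupe: Bystander, not needed: black eye loupe, 42 mm across, 38 mm high. Origin: centre of its underside.
- oil: Bystander, not needed: small amber glass jar with black cap, 32 mm across, 60 mm high. Origin: centre of its underside.
- driver: Bystander, not needed: screwdriver lying flat, 150 mm long. Origin on it, near its middle.
- tin: Bystander, not needed: open steel tin, 80 mm across, 55 mm high. Origin: centre of its underside.
- tray: Bystander, not needed: shallow cardboard tray, 70 x 100 x 22 mm. Origin: centre of its underside.

How it is judged (in metres and radians):
On the way:
1. the reflector plate stands on the bench, leans against the rest and is let go (angle between plate's own z axis and vertical between 0.14 and 0.8 rad and contact force between plate and rest above 0.03 N and height (world z) of plate below 0.007 m and contact force between the fingers and plate below 0.05 N and linear speed of plate below 0.02 m/s and angle between the x axis of plate and the x axis of rest, either way round below 0.3 rad and x of plate in the frame of rest between -0.035 and 0.035 m and y of plate in the frame of rest between -0.085 and -0.02 m), for 0.3 s.
At the end, for the whole second after the job is handed in: Plate let go, foot on the bench, leaning 8 to 45 degrees on the rest's front, within 35 mm of its middle and 17 degrees of square. Holder flat in the corner within about 2 mm and 3 degrees, long side along the long fence, pressed on each fence with over 1 N, still gripped, at rest (all of step 1 and contact force between block and fence_long above 1 N and contact force between block and fence_short above 1 N and contact force between the fingers and block above 1 N and linear speed of block below 0.01 m/s and angle between the x axis of block and the x axis of stage, either way round below 0.05 rad and angle between block's own z axis and vertical below 0.05 rad and x of block in the frame of stage between 0.0305 and 0.0355 m and y of block in the frame of stage between 0.0235 and 0.0285 m and z of block in the frame of stage between 0.009 and 0.015 m); the arm keeps its last pose, push and grip.
It fails at once if a bystander is moved more than 30 mm (distance of any of die_large, die_small, loupe, oil, driver, tin, tray from where it was at the start of the episode above 0.03 m).
It also fails if it takes over 58 s, if anything falls off the work surface, if the arm or the gripper's body presses on something with over 40 N, if the wrist force passes 120 N, or if a joint passes its speed limit or range.

## Working session

There is one attempt and no reset: what is moved stays moved. The work goes in short steps, Python scripts to look and compute and a tool call to move; the robot and the scene stay as the last step left them, time stands still between calls to the robot, and variables do not carry over. Pictures are saved under pics/ and viewed, at most 10 in all, crops included, and the job is handed in when it is done.

Besides the shell and the picture viewer there is one more tool, called after "Emit:" as name(argument=value, ...) on one line, values as JSON. carry_out: Moves the arm, as the interface text tells. Its arguments: {"type":"object","properties":{"deltas":{"type":"array"}},"required":["deltas"]}

```bash
mkdir -p pics; ls; python3 - <<'E'
from cell import ctrl
import cv2
print(ctrl.read_state(), ctrl.grip_depth)
for n in ("scene","top"):
    im=ctrl.get_image(n); cv2.imwrite(f"pics/{n}0.png",im[:,:,::-1])
    print(n,ctrl.calibration(n))
E
```

```text
pics
{'clock': 0.0, 'qpos': array([ 1.19722014,  0.62936073,  0.03846089,  1.51838286, -0.02699831,
        0.99629788, -0.01999319]), 'qd': array([ 0.00011068,  0.00084168,  0.00018449,  0.00222215, -0.00079284,
       -0.00076117,  0.000395  ]), 'tau': array([-2.58227556e-04, -5.63399827e+01,  1.22619711e+00, -1.93445742e+01,
        1.10707461e-02,  1.06351831e-02, -2.65131609e-05]), 'eef_pos': array([ 196.7347789 , -618.84619372,  230.3752245 ]), 'tool_rot': array([-3.13966281e+00,  3.91388417e-05,  3.07768300e-01]), 'force': array([-0.13388116, -0.19367223, -0.45337429]), 'torque': array([ 0.076866  , -0.04114325,  0.0344478 ]), 'gripper_force': 0.0, 'width': 85.2591574403356} 18.700000000000003
scene {'mtx': array([[458.38039102,   0.        , 318.96934972],
       [  0.        , 458.38039102, 239.95844113],
       [  0.        ,   0.        ,   1.        ]]), 'R': array([[-0.86117158,  0.50829065, -0.00491115],
       [ 0.3803459 ,  0.63793129, -0.66961232],
       [-0.3372247 , -0.57851904, -0.74269457]]), 't': array([ 461.61311679, -185.97545346, 1186.12645471])}
top {'mtx': array([[557.74947112,   0.        , 316.99921797],
       [  0.        , 557.74947112, 238.53477916],
       [  0.        ,   0.        ,   1.        ]]), 'R': array([[-1.47082826e-03, -9.99998766e-01,  5.51548194e-04],
       [-9.77044033e-01,  1.31956744e-03, -2.13033367e-01],
       [ 2.13032377e-01, -8.52222370e-04, -9.77044769e-01]]), 't': array([ -13.46015256,  520.43736818, 1270.61215261])}
```

View pics/scene0.png

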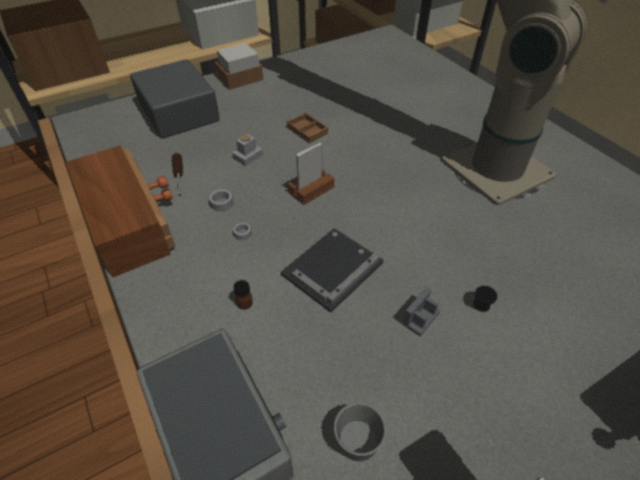

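View pics/top0.png

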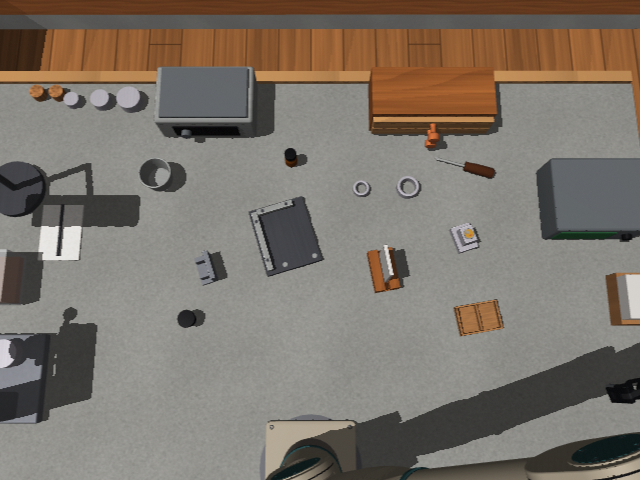

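```bash
python3 - <<'E'
import cv2
im=cv2.imread("pics/top0.png")
for n,(x,y) in dict(a=(185,190),b=(355,210)).items():
    cv2.imwrite(f"pics/c{n}.png",cv2.resize(im[y:y+100,x:x+150],None,fx=5,fy=5,interpolation=cv2.INTER_CUBIC))
E
```

```text
(no output)
```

View pics/ca.png

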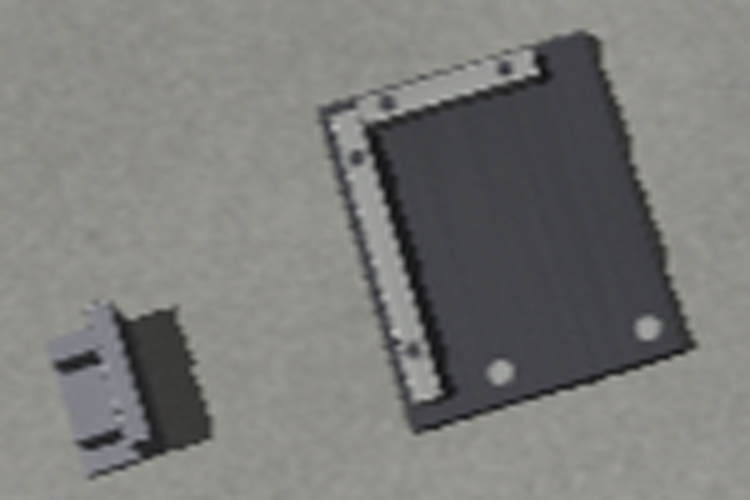

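View pics/cb.png

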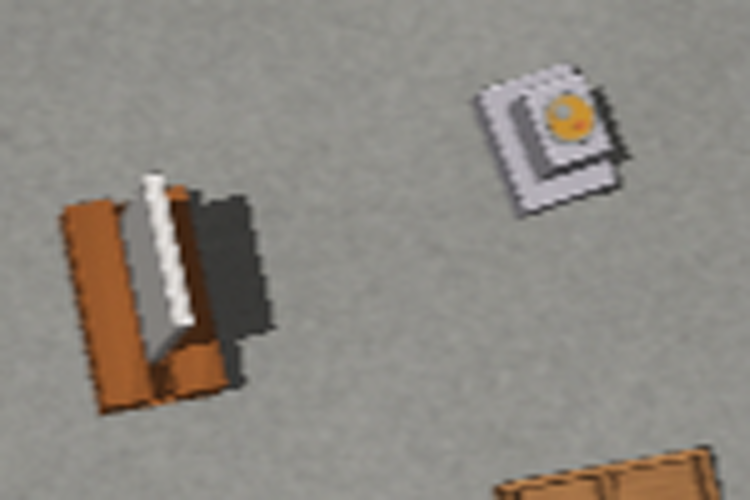

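The top crops show the rest (front top edge about crop (115,310)–(150,450)) and the stage (corners (320,107), (590,32), (692,347), (415,432)). They also show the plate's top edge, (152,175)–(182,324), and the holder's foot corners near (478,100), (575,65) and (520,215). Next I turn these into world positions.

```bash
cat > h.py <<'E'
import numpy as np
from cell import ctrl
def ray(c,px):
    d=c["R"].T@np.linalg.inv(c["mtx"])@np.array([*px,1.]); return -c["R"].T@c["t"],d
def atz(c,px,z):
    o,d=ray(c,px); return o+d*(z-o[2])/d[2]
def crop(u,v,x0,y0,s=5): return (x0+(u+.5)/s-.5, y0+(v+.5)/s-.5)
def proj(c,X):
    p=c["mtx"]@(c["R"]@np.asarray(X,float)+c["t"]); return p[:2]/p[2]
E
python3 - <<'E'
from h import *
c=ctrl.calibration("top")
def P(l,z,x0,y0):
    q=np.array([atz(c,crop(u,v,x0,y0),z) for u,v in l])[:,:2]
    print("  ",q.round(1).tolist(),"len",np.linalg.norm(np.diff(q,axis=0),axis=1).round(1),"ang",[round(float(np.degrees(np.arctan2(d[1],d[0]))),1) for d in np.diff(q,axis=0)], "mean",q.mean(0).round(1))
A=(185,190);B=(355,210)
print("cam",-c["R"].T@c["t"])
print("plate");P([(182,324),(152,175)],126,*B)
print("rack");P([(102,412),(62,210),(185,187),(228,385)],30,*B)
print("stage");P([(415,432),(320,107),(590,32),(692,347)],12,*A)
print("fence inner corner");P([(440,392),(370,127),(540,78)],28,*A)
print("rest front top");P([(150,452),(108,303)],50,*A)
print("block foot top");P([(520,208),(478,95),(575,65),(619,185)],22,*B)
print("block grip top");P([(555,165),(525,93),(590,85),(613,152)],58,*B)
print("movement");P([(570,117)],62,*B)
E
```

```text
cam [ 237.78890102  -13.06404406 1352.32290581]
plate
   [[423.5, -178.3], [491.0, -166.8]] len [68.5] ang [9.6] mean [ 457.3 -172.5]
rack
   [[395.8, -151.9], [493.7, -134.9], [504.9, -194.6], [408.7, -212.2]] len [99.3 60.8 97.8] ang [9.9, -79.3, -169.6] mean [ 450.8 -173.4]
stage
   [[437.2, 105.6], [600.3, 155.7], [639.0, 21.6], [478.9, -28.8]] len [170.6 139.5 167.8] ang [17.1, -73.9, -162.5] mean [538.9  63.5]
fence inner corner
   [[454.2, 92.6], [585.8, 128.9], [610.6, 45.7]] len [136.5  86.8] ang [15.5, -73.4] mean [550.2  89.1]
rest front top
   [[422.3, 226.7], [493.7, 249.4]] len [74.9] ang [17.6] mean [458.  238.1]
block foot top
   [[495.9, -358.2], [552.3, -340.7], [567.4, -389.2], [507.2, -407.0]] len [59.1 50.8 62.8] ang [17.2, -72.7, -163.5] mean [ 530.7 -373.8]
block grip top
   [[509.7, -366.6], [544.8, -354.3], [548.7, -385.6], [515.9, -394.5]] len [37.2 31.5 33.9] ang [19.3, -82.9, -164.7] mean [ 529.8 -375.3]
movement
   [[532.1, -374.0]] len [] ang [] mean [ 532.1 -374. ]
```

Emit:
carry_out(deltas=[0,0,0,0.0382,-0.0346,0,-1,0,0,0,0.0382,-0.0346,0,-1,0,0,0,0.0382,-0.0346,0,-1,0,0,0,0.0382,-0.0346,0,-1,0,0,0,0.0382,-0.0346,0,-1,0,0,0,0.0382,-0.0346,0,-1,0,0,0,0.0382,-0.0346,0,-1,0,0,0,0.0382,-0.0346,0,-1,0,0,0,0.0382,-0.0346,0,-1,0,0,0,0.0382,-0.0346,0,-1,0,0,7.6,0,0,0,-1,0,0,0,0,0,0,-1])

```text
clock: 1.6
eef_pos: [456.1, -173.5, 231.1]
tool_rot: [-3.142, 0.001, 0.178]
force: [0.1, 0.2, -0.3]
width: 85.6
gripper_force: 0.0
```

```bash
python3 - <<'E'
from h import *
import cv2
s=ctrl.read_state();print({k:s[k] for k in("clock","qpos","eef_pos","tool_rot","force")})
c=ctrl.calibration("wrist");im=ctrl.get_image("wrist");cv2.imwrite("pics/w1.png",im[:,:,::-1]);np.savez("w1.npz",**c)
print(c)
E
```

```text
{'clock': 1.6, 'qpos': array([ 0.28251366,  0.39949243,  0.0320567 ,  1.95810563, -0.01710664,
        0.78497723, -1.06908455]), 'eef_pos': array([ 456.08288635, -173.52771829,  231.06389394]), 'tool_rot': array([-3.14158324e+00,  8.16844002e-04,  1.77553274e-01]), 'force': array([ 0.11453291,  0.22630132, -0.27780396])}
{'mtx': array([[332.97378357,   0.        , 317.04199667],
       [  0.        , 332.97378357, 235.0791298 ],
       [  0.        ,   0.        ,   1.        ]]), 'R': array([[ 1.77445794e-01, -9.84130530e-01, -3.01021788e-04],
       [-9.29160669e-01, -1.67635115e-01,  3.29482807e-01],
       [-3.24304551e-01, -5.81856408e-02, -9.44161527e-01]]), 't': array([-252.17353743,  350.93658167,  518.19179344])}
```

View pics/w1.png

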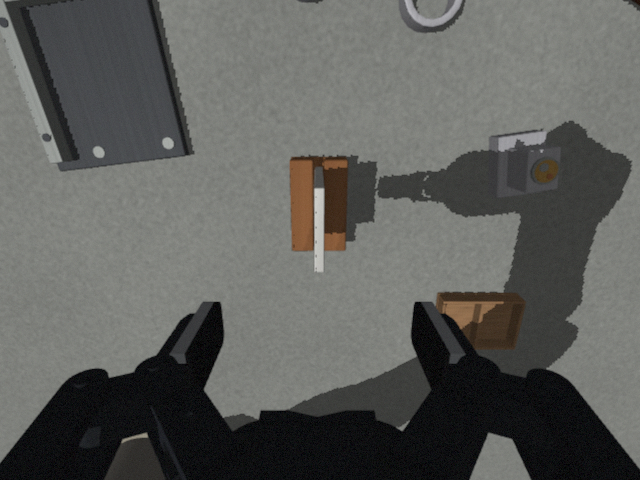

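The wrist view shows the plate edge-on. Its top face runs from about (319,188) to (319.5,271), between x=315 and x=324, and the image vertical is almost parallel to the tool's x.

```bash
python3 - <<'E'
from h import *
c=np.load("w1.npz")
a,b=atz(c,(319.3,271),126),atz(c,(319.3,188),126)
print(a,b,np.linalg.norm(b-a),np.degrees(np.arctan2(*(b-a)[1::-1])),(a+b)/2)
for l in ([(292,250),(291,158),(347,158),(346,250)],):
  q=np.array([atz(c,p,30) for p in l]);print(q.round(1),q.mean(0))
E
```

```text
[ 423.53710992 -181.78905473  126.        ] [ 490.96966626 -169.47485381  126.        ] 68.5477147649687 10.349037460169155 [ 457.25338809 -175.63195427  126.        ]
[[ 398.7 -156.1   30. ]
 [ 497.4 -139.8   30. ]
 [ 507.5 -195.5   30. ]
 [ 409.3 -215.1   30. ]] [ 453.22362359 -176.63908514   30.        ]
```

Emit:
carry_out(deltas=[0,0,0,0.001,0.001,0.048,-1,0,0,0,0,0,0.048,-1,0,0,0,0,0,0.047,-1,0,0,0,0,0,0,-1,0,0,0,0,0,0,1,0,0,0,0,0,0,1,0,0,0,0,0,0,1,0,0,0,0,0,0,1,0,0,0,0,0,0,1,0,0,0,0,0,0,1])

```text
clock: 2.9
eef_pos: [457.8, -174.8, 89.1]
tool_rot: [3.141, -0.001, 0.175]
force: [-0.8, 0.5, 6.0]
width: 7.6
gripper_force: 58.9
```

Emit:
carry_out(deltas=[0,0,0,0,0,-0.02,1,0,0,0,0,0,-0.06,1,0,0,0,0,0,-0.06,1,0,0,-3.6,0.008,-0.0535,0,1,0,0,-3.6,0.011,-0.0525,0,1,0,0,0,0.0145,-0.052,0,1,0,0,0,0.0145,-0.052,0,1,0,0,0,0.0145,-0.052,0,1,0,0,0,0.0145,-0.052,0,1,0,0,0,0,0,0,1])

```text
clock: 4.15
eef_pos: [447.2, 154.0, 228.4]
tool_rot: [-3.139, -0.001, 0.31]
force: [0.6, -1.2, -0.5]
width: 7.4
gripper_force: 58.9
```

```bash
python3 - <<'E'
from h import *
import cv2
s=ctrl.read_state();print({k:s[k] for k in("clock","eef_pos","tool_rot","width")})
c=ctrl.calibration("wrist");im=ctrl.get_image("wrist");cv2.imwrite("pics/w2.png",im[:,:,::-1]);np.savez("w2.npz",**c)
E
```

```text
{'clock': 4.15, 'eef_pos': array([447.17715938, 153.98193437, 228.41452537]), 'tool_rot': array([-3.13920706e+00, -1.04223899e-03,  3.09790390e-01]), 'width': 7.358290561027454}
```

View pics/w2.png

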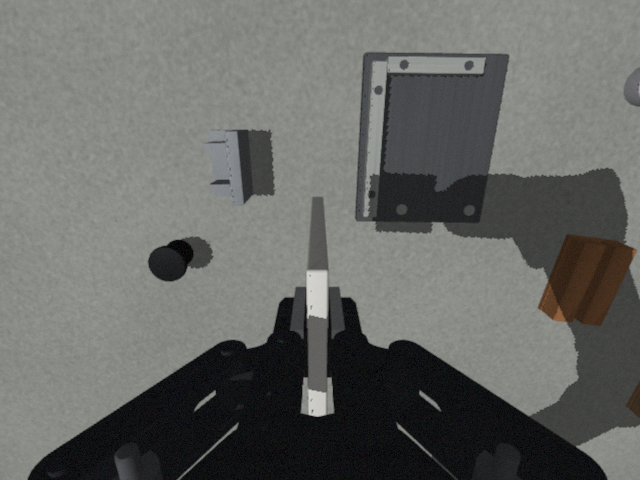

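The plate is held, and the rest is near (210–248, 130–205). I enlarge the rest and the stage corner.

```bash
python3 - <<'E'
import cv2,numpy as np
im=cv2.imread("pics/w2.png")
r=lambda a:cv2.resize(a,None,fx=6,fy=6,interpolation=cv2.INTER_CUBIC)
cv2.imwrite("pics/cc.png",np.hstack([r(im[120:215,200:255]),r(im[45:140,355:430])]))
E
```

```text
(no output)
```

View pics/cc.png

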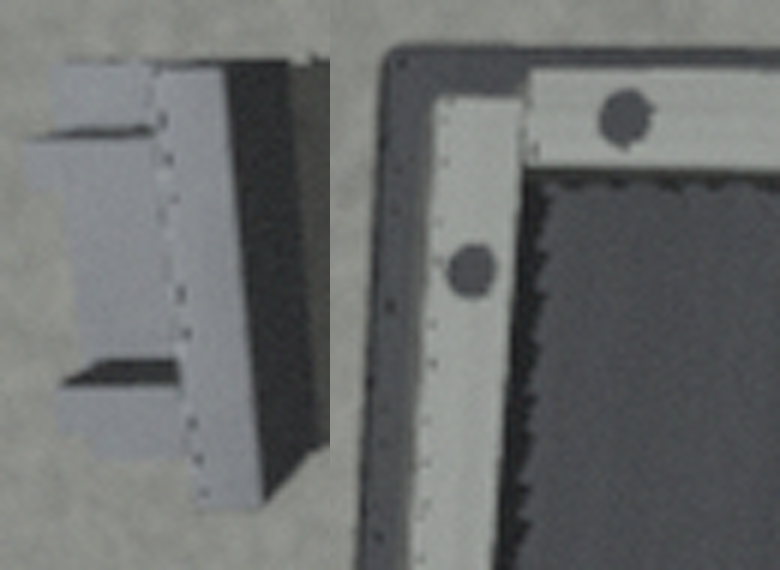

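```bash
python3 - <<'E'
from h import *
c=np.load("w2.npz")
def P(l,z,x0,y0):
    q=np.array([atz(c,crop(u,v,x0,y0,6),z) for u,v in l])[:,:2]
    print(q.round(1).tolist(),np.linalg.norm(np.diff(q,axis=0),axis=1).round(1),[round(float(np.degrees(np.arctan2(d[1],d[0]))),1) for d in np.diff(q,axis=0)],q.mean(0).round(1))
P([(262,503),(225,67)],50,200,120)
P([(197,507),(155,65)],50,200,120)
P([(165,570),(195,168),(450,168)],28,355,45)
def F(u,v): return (u,v)
q=[(356,220),(364,53),(508,55),(480,222)]
q=np.array([atz(c,p,12) for p in q]);print(q.round(1).tolist(),q.mean(0))
# plate pose in the hand: bottom edge & near vertical edge
s=ctrl.read_state();print(s["eef_pos"],s["tool_rot"])
for dz in (-82,-83,-84): 
  yaw=s["tool_rot"][2]
  for dx in(-35,35): print(dz,dx,proj(c,s["eef_pos"]+[dx*np.cos(yaw),dx*np.sin(yaw),dz]),proj(c,s["eef_pos"]+[dx*np.cos(yaw),dx*np.sin(yaw),dz+120]))
E
```

```text
[[430.0, 225.2], [495.1, 246.8]] [68.6] [18.4] [462.6 236. ]
[[426.1, 235.2], [492.1, 257.1]] [69.6] [18.3] [459.1 246.2]
[[528.7, 112.6], [586.2, 130.2], [598.3, 92.5]] [60.1 39.6] [17.0, -72.2] [571.1 111.7]
[[438.7, 105.5, 12.0], [598.1, 155.3, 12.0], [638.6, 23.1, 12.0], [479.2, -28.0, 12.0]] [538.664771    63.98945837  12.        ]
[447.32924932 150.78486961 228.26271605] [-3.14117658e+00  2.22032228e-04  3.05846126e-01]
-82 -35 [320.65744411 287.07083554] [322.80142649 424.45286203]
-82 35 [321.49763375 195.96969724] [324.89468546 271.0750721 ]
-83 -35 [320.64766631 286.444294  ] [322.76912283 422.38290942]
-83 35 [321.48342152 195.65547919] [324.83898701 269.8436357 ]
-84 -35 [320.6379614 285.8224235] [322.73725493 420.34087874]
-84 35 [321.46932578 195.34383678] [324.78418697 268.63206229]
```

Emit:
carry_out(deltas=[0,0,-0.3,0.0196,-0.0386,0,1,0,0,0,0.0197,-0.0385,0,1,-6.5,0,0,0,0,0,1,-6.5,0,0,0,0,0,1,0,0,0,0,-0.006,0.0258,1,0,0,0,0,-0.006,0.0258,1,0,0,0,0,-0.006,0.0258,1,0,0,0,0,-0.006,0.0258,1,0,0,0,0,0,0,1,0,0,0,0,0,0,1,0,0,0,0,0,0,1])

```text
clock: 5.58
eef_pos: [463.2, 234.3, 123.5]
tool_rot: [2.915, -0.002, 0.305]
force: [0.5, 0.2, -0.9]
width: 7.5
gripper_force: 59.1
```

```bash
python3 - <<'E'
from h import *
import cv2
s=ctrl.read_state();print({k:s[k] for k in("clock","eef_pos","tool_rot","width","force")})
c=ctrl.calibration("wrist");im=ctrl.get_image("wrist")
cv2.imwrite("pics/w3.png",im[:,:,::-1]);np.savez("w3.npz",**c)
E
```

```text
{'clock': 5.575, 'eef_pos': array([463.22179175, 234.27812225, 123.50484247]), 'tool_rot': array([ 2.91528192e+00, -2.04650632e-03,  3.05395769e-01]), 'width': 7.53062360214736, 'force': array([ 0.53023849,  0.16966704, -0.90798351])}
```

View pics/w3.png

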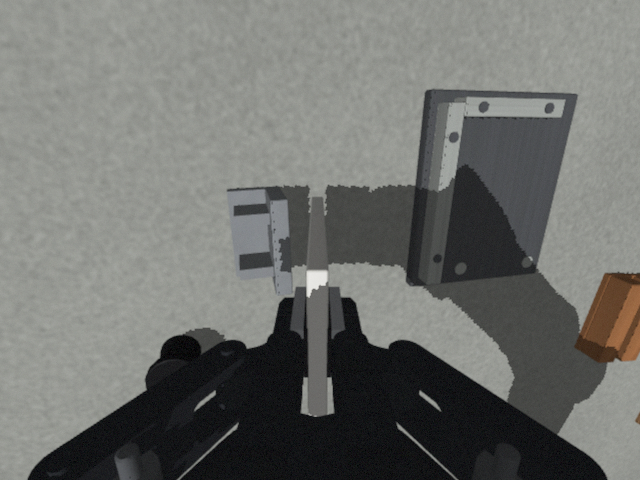

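```bash
python3 - <<'E'
from h import *
c=np.load("w3.npz");F=np.array([461.5,236.5]);a=np.radians(17.8);x=np.array([np.cos(a),np.sin(a)]);y=np.array([-x[1],x[0]])
for o in(0,12):
  for e in(-35,35): print(o,e,proj(c,[*(F+e*x+o*y),50]))
s=ctrl.read_state();print(s["eef_pos"],"TCP rel rest",(s["eef_pos"][:2]-F)@x,(s["eef_pos"][:2]-F)@y)
import cv2
im=cv2.imread("pics/w3.png");cv2.imwrite("pics/cd.png",cv2.resize(im[180:300,220:330],None,fx=5,fy=5,interpolation=cv2.INTER_CUBIC))
E
```

```text
0 -35 [290.35051361 294.71803834]
0 35 [287.05066585 200.03294533]
12 -35 [273.74351757 296.64875606]
12 35 [268.63844278 201.06177226]
[463.1239489  234.3728433  123.43647049] TCP rel rest 0.8959476658911334 -2.5217619737315826
```

View pics/cd.png

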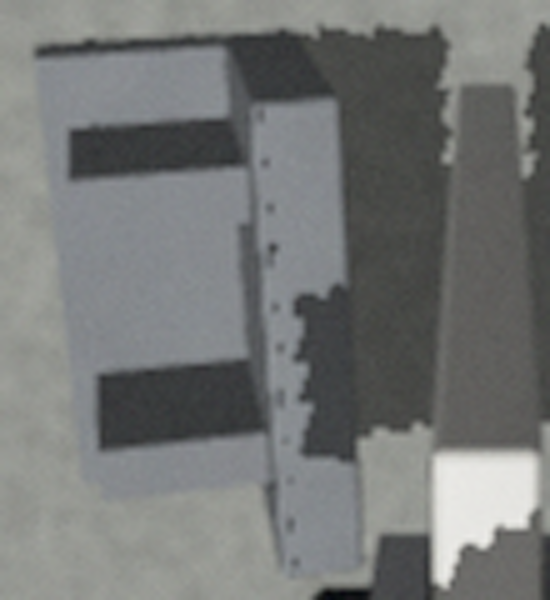

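Emit:
carry_out(deltas=[0,0,0,0,-0.0053,0.0155,1,0,0,0,0,-0.0035,0.015,1,0,0,0,0,-0.0012,0.005,1,0,0,0,0,0,0,1,0,0,0,0,0,0,1])

```text
clock: 6.25
eef_pos: [462.1, 236.0, 85.6]
tool_rot: [2.915, -0.0, 0.306]
force: [-0.1, 0.4, -1.7]
width: 7.2
gripper_force: 59.2
```

Emit:
carry_out(deltas=[0,0,0,0,-0.0005,0.002,1,0,0,0,0,-0.0005,0.002,1,0,0,0,0,0,0,1,0,0,0,0,0,0,1])

```text
clock: 6.75
eef_pos: [462.1, 236.2, 81.8]
tool_rot: [2.915, -0.001, 0.306]
force: [-1.5, 0.8, 3.6]
width: 6.9
gripper_force: 59.9
```

Emit:
carry_out(deltas=[0,0,0,0,0,0,0.6,0,0,0,0,0,0,0.3,0,0,0,0,0,0,0,0,0,0,0,0,0,-0.5,0,0,0,0,0,0,-1,0,0,0,0,0,0,-1,0,0,0,0,0,0,-1])

```text
clock: 7.62
eef_pos: [461.9, 236.0, 81.4]
tool_rot: [2.915, -0.0, 0.306]
force: [0.6, 0.2, -0.0]
width: 85.2
gripper_force: 0.0
```

```bash
python3 - <<'E'
from h import *
import cv2
s=ctrl.read_state();print({k:s[k] for k in("clock","eef_pos","tool_rot","width","force")})
a=ctrl.get_image("wrist")[:,:,::-1];b=ctrl.get_image("top")[:,:,::-1]
a=cv2.resize(a[150:450,170:470],(480,480));b=cv2.resize(b[200:320,160:240],(320,480),interpolation=cv2.INTER_CUBIC)
cv2.imwrite("pics/e.png",np.hstack([a,b]))
E
```

```text
{'clock': 7.625, 'eef_pos': array([461.85766371, 235.98531149,  81.41256257]), 'tool_rot': array([ 2.91469320e+00, -4.19729449e-05,  3.06077127e-01]), 'width': 85.23738624663812, 'force': array([ 0.63336357,  0.20627518, -0.01215723])}
```

View pics/e.png

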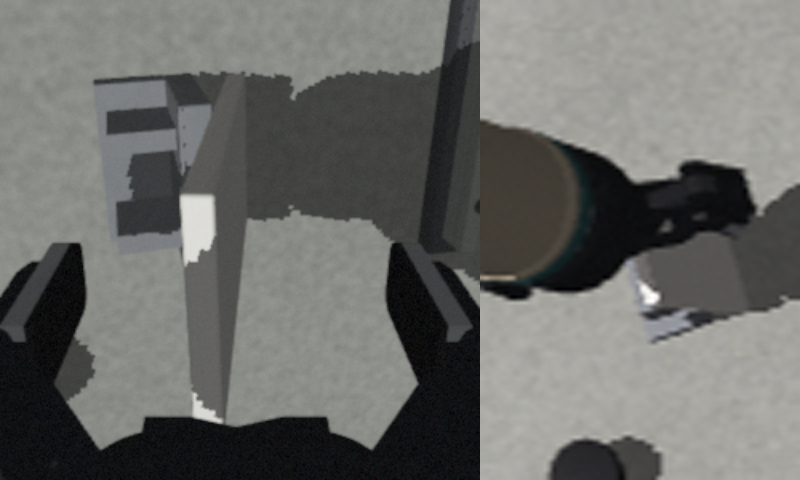

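The plate leans on the rest's front, square to it and clear of both fingers. Now I retract and head for the holder.

Emit:
carry_out(deltas=[0,0,0,0,0,-0.03,-1,0,0,0,0,0,-0.06,-1,0,0,0,0,0,-0.06,-1,6.5,0,0,0,0,0,-1,6.5,0,0,0,0,0,-1,0,0,0,0,0,0,-1])

```text
clock: 8.48
eef_pos: [452.9, 265.1, 227.9]
tool_rot: [3.14, -0.0, 0.3]
force: [-0.3, -0.3, 0.2]
width: 85.4
gripper_force: 0.0
```

Emit:
carry_out(deltas=[0,0,0,-0.0107,0.0578,0,-1,0,0,0,-0.0107,0.0578,0,-1,0,0,0,-0.0107,0.0578,0,-1,0,0,0,-0.0107,0.0578,0,-1,0,0,0,-0.0107,0.0578,0,-1,0,0,0,-0.0107,0.0578,0,-1,0,0,0,-0.0107,0.0578,0,-1,0,0,0,-0.0107,0.0578,0,-1,0,0,0,-0.0107,0.0578,0,-1,0,0,0,-0.0107,0.0578,0,-1,0,0,0,-0.0107,0.0578,0,-1,0,0,0,0,0,0,-1])

```text
clock: 9.98
eef_pos: [530.0, -378.7, 226.3]
tool_rot: [3.138, 0.004, 0.3]
force: [-0.3, -0.0, -0.6]
width: 85.0
gripper_force: 0.0
```

```bash
python3 - <<'E'
from h import *
import cv2
w1=np.load("w1.npz");print("w1 mov",atz(w1,(545,171),62)," foot",atz(w1,(490,137),22),atz(w1,(497,197),22))
s=ctrl.read_state();print(s["eef_pos"],s["tool_rot"][2])
c=ctrl.calibration("wrist");im=ctrl.get_image("wrist");t=ctrl.get_image("top")
for n,i,cc in(("w",im,c),("t0",cv2.imread("pics/top0.png")[:,:,::-1],ctrl.calibration("top"))):
    cv2.imwrite(f"pics/f_{n}.png",i[:,:,::-1])
    p=proj(cc,[531,-374,40]);print(n,p)
    hsv=cv2.cvtColor(np.ascontiguousarray(i),cv2.COLOR_RGB2HSV)
    m=((hsv[...,1]>110)&(hsv[...,0]<30)).astype(np.uint8)
    r=np.zeros_like(m);cv2.circle(r,tuple(map(int,p)),60 if n=="w" else 15,1,-1);m&=r
    k,_,st,ce=cv2.connectedComponentsWithStats(m);
    j=1+np.argmax(st[1:,4]);print(st[j],ce[j],atz(cc,ce[j],62))
    # bright/bluish aluminium: print local color stats
    u,v=map(int,p);h=45 if n=="w" else 14
    b=i[v-h:v+h,u-h:u+h].astype(int)[::5 if n=="w" else 2,::5 if n=="w" else 2]
    print(b.sum(2)//3); print(b[...,2]-b[...,0])
E
```

```text
w1 mov [ 531.45267489 -375.49477431   62.        ]  foot [ 552.90432172 -334.73633129   22.        ] [ 495.14880599 -363.56902052   22.        ]
[ 529.97609385 -378.65253617  226.31235294] 0.2999392304313755
w [312.01104234 203.68876981]
[304 200  21  20 277] [314.92418773 210.25270758] [ 531.0240586 -377.1525407   62.       ]
[[135 137 134 134 137 133 133 132 130 134 134 137 142 136 132 132 140 130]
 [134 131 136 137 134 134 132 136 134 134 137 138 134 131 133 138 135 133]
 [134 134 138 136 136 109  69  67  70  67  69  69  70  64  66  63 135 130]
 [133 131 132 136 137 171 174 174 173 174 171 173 170 170  82  64 132 132]
 [137 137 128 132 135 177 173 172 172 170 170 171 169 167  84  60 113  86]
 [130 134 132 131 130 171 174  72  72  69  66  67  67  82  65  64  65 108]
 [135 133 130 128 129 153 173 113 119 124 127 133 148  81  67  66  64 115]
 [129 134 130 132 132 146 172 179 177 179 179 171 176  80  70  63  66 118]
 [136 136 129 134 137 145 173 180 132 141 145 123 171  79  67  63  62  98]
 [132 136 131 135 129 154 173 165 133 147 133 133 112  82  62  62  68 104]
 [134 135 135 134 131
[... 3565 characters left out ...]
3    3  -30  -89  -69    2   -2   -3   -4]
 [   3    3    3    3    3    3  -18  -37  -37 -149 -103   -1   -2   -7]
 [   3    3    4    3    3    4  -51  -63  -54 -146 -146   -1   -2   -4]
 [   2    1    4    3    4    3  -11 -143 -145 -128 -128    2   -2   -4]
 [   0    2    3    2    1    3    3  -22 -111  -94   -3    4    2   -2]
 [  -2    2    4    4    2    1    2    3    4    3    3    4    3   -2]
 [  -6    3    3    4    2    2    3    3    3    2    3    2    0   -3]
 [  -6    0    3    3    3    2    2    3    2    2    3    4    3   -4]
 [  -6   -3    3    5    3    2    0    3    3    3    4    4    4    0]
 [  -5   -6    1    3    2    4    3    4    4    4    4    4    1   -2]]
```

Emit:
carry_out(deltas=[0,0,0,0.0017,-0.0022,0.05,-1,0,0,0,0,0,0.05,-1,0,0,0,0,0,0.05,-1,0,0,0,0,0,0.04,-1,0,0,0,0,0,0.009,-1,0,0,0,0,0,0,-1,0,0,0,0,0,0,1,0,0,0,0,0,0,1,0,0,0,0,0,0,1,0,0,0,0,0,0,1,0,0,0,0,0,0,1])

```text
clock: 11.45
eef_pos: [532.9, -372.3, 30.0]
tool_rot: [3.139, -0.002, 0.305]
force: [0.8, -1.2, 5.9]
width: 29.1
gripper_force: 60.5
```

Emit:
carry_out(deltas=[0,0,0,0,0,-0.02,1,0,0,0,0,0,-0.05,1,0,0,0,0,0,-0.05,1,0,0,0,0,0,0,1,0,0,0,0,0,0,1])

```text
clock: 12.08
eef_pos: [531.0, -370.2, 148.1]
tool_rot: [-3.14, 0.001, 0.306]
force: [0.1, 0.0, -4.0]
width: 29.0
gripper_force: 60.3
```

```bash
python3 - <<'E'
from h import *
import cv2,time
for _ in range(3):
    c=ctrl.calibration("wrist");im=ctrl.get_image("wrist");s=ctrl.read_state();print(s["eef_pos"],s["tool_rot"],s["force"],s["width"])
cv2.imwrite("pics/g.png",im[:,:,::-1])
hsv=cv2.cvtColor(np.ascontiguousarray(im),cv2.COLOR_RGB2HSV)
m=((hsv[...,1]>110)&(hsv[...,0]<30)).astype(np.uint8);m[:,:270]=0;m[:,370:]=0
k,_,st,ce=cv2.connectedComponentsWithStats(m)
for j in range(1,k):
  if st[j,4]>60: print(st[j],ce[j],atz(c,ce[j],s["eef_pos"][2]+32))
E
```

```text
[ 530.57256892 -369.8861099   147.17174504] [-3.13856486e+00  2.22671571e-03  3.06130743e-01] [ 0.08422584 -0.04320675 -2.99190693] 29.047691320338007
[ 530.53527777 -369.90977098  146.75566292] [-3.13826134e+00  2.56299182e-03  3.06143494e-01] [ 0.14139471 -0.12067787 -3.50500303] 29.044732091376247
[ 530.68878542 -370.0063726   146.64889182] [-3.13837139e+00  2.49015756e-03  3.06151101e-01] [-0.2655317  -0.58649425 -4.1439873 ] 28.393915188886226
[ 291  326   52   44 1467] [318.66666667 348.94683027] [ 528.27900066 -371.87786523  178.64889182]
[ 272  373   69   44 1802] [305.14594895 394.72530522] [ 504.33295514 -373.51137383  178.64889182]
```

Emit:
carry_out(deltas=[0,0,0,0.01815,-0.0476,0,1,0,0,0,0.01815,-0.0476,0,1,0,0,0,0.01815,-0.0476,0,1,0,0,0,0.01815,-0.0476,0,1,0,0,0,0.01815,-0.0476,0,1,0,0,0,0.01815,-0.0476,0,1,0,0,0,0.01815,-0.0476,0,1,0,0,0,0.01815,-0.0476,0,1,0,0,0,0.01815,-0.0476,0,1,0,0,0,0,0,0,1,0,0,0,0,0,0,1,0,0,0,0,0,0,1])

```text
clock: 13.72
eef_pos: [558.4, 84.8, 148.1]
tool_rot: [3.141, 0.001, 0.303]
force: [-0.1, -0.1, -3.3]
width: 29.1
gripper_force: 60.6
```

```bash
python3 - <<'E'
from h import *
s=ctrl.read_state();print({k:s[k] for k in("clock","eef_pos","tool_rot","width","force")})
# residual to pre-place in tool frame
from scipy.spatial.transform import Rotation as Ro
R=Ro.from_euler("xyz",s["tool_rot"]).as_matrix()
print(R.T@(np.array([557.3,87.8,s["eef_pos"][2]])-s["eef_pos"]))
E
```

```text
{'clock': 13.725, 'eef_pos': array([558.38594897,  84.79149443, 148.06799153]), 'tool_rot': array([3.14073627e+00, 1.39915150e-03, 3.03497288e-01]), 'width': 29.132732192150122, 'force': array([-0.05715577, -0.10983362, -3.27785195])}
[-1.37197440e-01 -3.19555336e+00 -2.54467567e-03]
```

Emit:
carry_out(deltas=[0,0,0,0,0,0.04,1,0,0,0,0,0,0.04,1,0,0,0,0,0,0.018,1,0,0,0,0,0,0,1,0,0,0,0,0,0,1])

```text
clock: 14.35
eef_pos: [559.9, 86.5, 51.8]
tool_rot: [3.141, -0.002, 0.305]
force: [-0.2, 0.3, -3.4]
width: 29.0
gripper_force: 60.5
```

Emit:
carry_out(deltas=[0,0,0,0,0,0.003,1,0,0,0,0,0,0,1,0,0,0,0,0,0,1])

```text
clock: 14.72
eef_pos: [558.9, 86.9, 48.0]
tool_rot: [3.142, -0.001, 0.306]
force: [0.2, -0.1, -3.2]
width: 29.1
gripper_force: 60.5
```

Emit:
carry_out(deltas=[0,0,0,0,0,0.003,1,0,0,0,0,0,0.001,1,0,0,0,0,0,0,1,0,0,0,0,0,0,1])

```text
clock: 15.22
eef_pos: [558.7, 86.7, 43.5]
tool_rot: [3.142, 0.0, 0.306]
force: [0.8, 0.7, -3.4]
width: 28.9
gripper_force: 60.5
```

Emit:
carry_out(deltas=[0,0,0,0,0,0.001,1,0,0,0,0,0,0,1,0,0,0,0,0,0,1])

```text
clock: 15.6
eef_pos: [558.7, 86.7, 42.6]
tool_rot: [3.142, -0.0, 0.306]
force: [1.1, 0.5, -3.1]
width: 28.8
gripper_force: 60.5
```

Emit:
carry_out(deltas=[0,0,0,0,0,0.001,1,0,0,0,0,0,0,1,0,0,0,0,0,0,1])

```text
clock: 15.98
eef_pos: [558.7, 86.7, 42.0]
tool_rot: [3.142, -0.0, 0.306]
force: [-2.5, -0.8, 4.0]
width: 29.1
gripper_force: 61.4
```

Emit:
carry_out(deltas=[0,0,0,0,0,0.001,1,0,0,0,0,0,0,1,0,0,0,0,0,0,1])

```text
clock: 16.35
eef_pos: [558.7, 86.7, 41.9]
tool_rot: [3.142, -0.001, 0.306]
force: [-4.1, 0.1, 12.7]
width: 29.1
gripper_force: 62.9
```

Emit:
carry_out(deltas=[0,0,0,0,0,-0.001,1,0,0,0,0,-0.004,0,1,0,0,0,0,-0.004,0,1,0,0,0,0,0,0,1,0,0,0,0,0,0,1])

```text
clock: 16.98
eef_pos: [557.3, 94.1, 42.0]
tool_rot: [3.141, -0.002, 0.306]
force: [1.6, -3.5, 5.8]
width: 29.1
gripper_force: 61.9
```

Emit:
carry_out(deltas=[0,0,0,0,-0.001,0,1,0,0,0,0,0,0,1,0,0,0,0,0,0,1])

```text
clock: 17.35
eef_pos: [557.2, 94.6, 42.0]
tool_rot: [3.14, -0.002, 0.305]
force: [1.1, -4.5, 5.0]
width: 29.1
gripper_force: 61.9
```

Emit:
carry_out(deltas=[0,0,0,0,-0.001,0,1,0,0,0,0,0,0,1,0,0,0,0,0,0,1])

```text
clock: 17.73
eef_pos: [557.0, 95.5, 42.0]
tool_rot: [3.14, -0.002, 0.305]
force: [1.5, -5.3, 5.3]
width: 28.9
gripper_force: 61.9
```

Emit:
carry_out(deltas=[0,0,0,0,-0.001,0,1,0,0,0,0,0,0,1,0,0,0,0,0,0,1])

```text
clock: 18.1
eef_pos: [556.6, 96.5, 42.0]
tool_rot: [3.14, -0.002, 0.305]
force: [1.3, -4.4, 6.1]
width: 29.0
gripper_force: 61.9
```

Emit:
carry_out(deltas=[0,0,0,0,-0.001,0,1,0,0,0,0,0,0,1,0,0,0,0,0,0,1])

```text
clock: 18.48
eef_pos: [556.6, 96.6, 42.0]
tool_rot: [3.139, -0.002, 0.305]
force: [1.9, -5.9, 5.6]
width: 29.0
gripper_force: 61.8
```

Emit:
carry_out(deltas=[0,0,0,0,-0.001,0,1,0,0,0,0,0,0,1,0,0,0,0,0,0,1])

```text
clock: 18.85
eef_pos: [556.6, 96.6, 42.0]
tool_rot: [3.138, -0.002, 0.304]
force: [2.5, -8.0, 5.0]
width: 28.9
gripper_force: 61.8
```

Emit:
carry_out(deltas=[0,0,0,0.003,0,0,1,0,0,0,0.002,0,0,1,0,0,0,0,0,0,1,0,0,0,0,0,0,1])

```text
clock: 19.35
eef_pos: [556.8, 96.7, 42.1]
tool_rot: [3.139, 0.007, 0.303]
force: [-6.5, -10.2, 15.5]
width: 29.1
gripper_force: 63.2
```

Emit:
carry_out(deltas=[0,0,0,0.001,0,0,1,0,0,0,0,0,0,1,0,0,0,0,0,0,1])

```text
clock: 19.73
eef_pos: [556.9, 96.7, 42.1]
tool_rot: [3.139, 0.009, 0.303]
force: [-8.5, -10.0, 18.2]
width: 29.0
gripper_force: 63.5
```

Emit:
carry_out(deltas=[0,0,0,0.001,0,0,1,0,0,0,0,0,0,1,0,0,0,0,0,0,1])

```text
clock: 20.1
eef_pos: [557.0, 96.7, 42.2]
tool_rot: [3.139, 0.01, 0.303]
force: [-9.7, -10.4, 19.5]
width: 28.7
gripper_force: 63.8
```

Emit:
carry_out(deltas=[0,0,0,0.001,0,0,1,0,0,0,0,0,0,1,0,0,0,0,0,0,1])

```text
clock: 20.48
eef_pos: [557.0, 96.8, 42.2]
tool_rot: [3.139, 0.012, 0.303]
force: [-11.9, -11.3, 22.2]
width: 29.6
gripper_force: 64.1
```

Emit:
carry_out(deltas=[0,0,0,0,0,-0.001,1,0,0,0,0,0,0,1,0,0,0,0,0,0,1])

```text
clock: 20.85
eef_pos: [557.2, 96.9, 42.3]
tool_rot: [3.139, 0.012, 0.303]
force: [-9.3, -10.6, 14.3]
width: 29.1
gripper_force: 63.0
```

Emit:
carry_out(deltas=[0,0,0,0,0,-0.001,1,0,0,0,0,0,0,1,0,0,0,0,0,0,1])

```text
clock: 21.22
eef_pos: [559.5, 97.6, 42.3]
tool_rot: [3.139, 0.007, 0.303]
force: [-2.0, -9.4, -0.7]
width: 28.9
gripper_force: 61.4
```

Emit:
carry_out(deltas=[0,0,0,0.0015,0,0,1,0,0,0,0,0,0,1,0,0,0,0,0,0,1])

```text
clock: 21.6
eef_pos: [559.8, 97.7, 42.4]
tool_rot: [3.139, 0.01, 0.303]
force: [-5.3, -10.0, 4.2]
width: 29.2
gripper_force: 61.9
```

Emit:
carry_out(deltas=[0,0,0,0.0015,0,0,1,0,0,0,0,0,0,1,0,0,0,0,0,0,1])

```text
clock: 21.98
eef_pos: [561.2, 98.1, 42.4]
tool_rot: [3.139, 0.01, 0.304]
force: [-4.8, -9.9, 3.1]
width: 29.2
gripper_force: 61.8
```

Emit:
carry_out(deltas=[0,0,0,0.0015,0,0,1,0,0,0,0,0,0,1,0,0,0,0,0,0,1])

```text
clock: 22.35
eef_pos: [562.7, 98.5, 42.4]
tool_rot: [3.139, 0.01, 0.304]
force: [-4.3, -9.5, 3.9]
width: 29.3
gripper_force: 61.8
```

Emit:
carry_out(deltas=[0,0,0,0.0015,0,0,1,0,0,0,0,0,0,1,0,0,0,0,0,0,1])

```text
clock: 22.72
eef_pos: [564.1, 99.0, 42.4]
tool_rot: [3.139, 0.01, 0.304]
force: [-5.1, -9.9, 3.6]
width: 29.1
gripper_force: 61.8
```

Emit:
carry_out(deltas=[0,0,0,0.0015,0,0,1,0,0,0,0,0,0,1,0,0,0,0,0,0,1])

```text
clock: 23.1
eef_pos: [565.1, 99.3, 42.4]
tool_rot: [3.139, 0.011, 0.303]
force: [-6.6, -10.3, 5.6]
width: 29.3
gripper_force: 62.0
```

Emit:
carry_out(deltas=[0,0,0,0.0015,0,0,1,0,0,0,0,0,0,1,0,0,0,0,0,0,1])

```text
clock: 23.48
eef_pos: [565.1, 99.3, 42.4]
tool_rot: [3.139, 0.014, 0.303]
force: [-8.4, -10.5, 7.4]
width: 28.7
gripper_force: 62.4
```

Emit:
carry_out(deltas=[0,0,0,0.001,-0.001,-0.0007,1,0,0,0,0.001,-0.001,0,1,0,0,0,0,0,0,1,0,0,0,0,0,0,1,0,0,0,0,0,0,1,0,0,0,0,0,0,1])

```text
clock: 24.22
eef_pos: [565.2, 99.5, 42.6]
tool_rot: [3.137, 0.017, 0.302]
force: [-9.4, -14.5, 7.3]
width: 29.0
gripper_force: 62.2
```

```bash
python3 - <<'E'
from h import *
import cv2
for _ in range(8): ctrl.get_image("top")
s=ctrl.read_state();print({k:s[k] for k in("clock","eef_pos","tool_rot","width","force","gripper_force","torque")})
print("qd",abs(s["qd"]).max())
t=ctrl.get_image("top");t0=cv2.imread("pics/top0.png")[:,:,::-1]
d=abs(t.astype(int)-t0).sum(2)>90
c=ctrl.calibration("top")
for n,p in dict(loupe=(187,319),tin=(155,174),oil=(291,157),ds=(361,188),dl=(408,187),driver=(465,167),tray=(479,317),rack=(376,270)).items():
    print(n,d[p[1]-12:p[1]+12,p[0]-12:p[0]+12].mean().round(2))
# plate: bright/changed pixel bbox near the rest
m=d[215:300,180:245];v,u=np.nonzero(m);print(u.min()+180 if len(u) else None,u.max()+180,v.min()+215,v.max()+215,m.mean())
E
```

```text
{'clock': 24.625, 'eef_pos': array([565.23478849,  99.47104454,  42.57194512]), 'tool_rot': array([3.13708338, 0.01703958, 0.30174133]), 'width': 29.051901922796844, 'force': array([ -9.51255914, -15.00873007,   6.95720219]), 'gripper_force': 62.21239507198334, 'torque': array([-3.24330605,  2.05915896, -0.08507185])}
qd 0.0014611205038786506
loupe 0.0
tin 0.0
oil 0.0
ds 0.38
dl 0.0
driver 0.0
tray 0.0
rack 0.31
180 244 215 299 0.3885972850678733
```

```bash
python3 - <<'E'
from h import *
import cv2
im=ctrl.get_image("scene");cv2.imwrite("pics/s2.png",im[:,:,::-1]);c=ctrl.calibration("scene")
d=(abs(im.astype(int)-cv2.imread("pics/scene0.png")[:,:,::-1]).sum(2)>60).astype(np.uint8)
a=np.radians(17.8);x=np.array([np.cos(a),np.sin(a),0]);y=np.array([-x[1],x[0],0]);F=np.array([461.5,236.5,0]);z=np.array([0,0,1.])
for L in (0,10,14,17,20,25,35,90):
    t=np.radians(L);up=y*np.sin(t)+z*np.cos(t);n=y*np.cos(t)-z*np.sin(t)
    P=F-19.5*y
    pts=np.array([proj(c,P+i*x+j*n+k*up) for i in(-35,35) for j in(-4,4) for k in(0,120)],np.float32)
    h=cv2.convexHull(pts).astype(np.int32);m=np.zeros_like(d);cv2.fillConvexPoly(m,h,1)
    top=np.zeros_like(d);q=np.array([proj(c,P+i*x+4*n+k*up) for i,k in((-35,60),(35,60),(35,120),(-35,120))]).astype(np.int32);cv2.fillConvexPoly(top,q,1)
    ring=cv2.dilate(m,np.ones((9,9)))-m
    print(L,d[m>0].mean().round(2),"ring",d[ring>0].mean().round(2),im[top>0].mean(0).round(),im[top>0].std().round(1))
E
```

```text
0 0.3 ring 0.14 [100. 101.  95.] 20.3
10 0.33 ring 0.35 [97. 97. 92.] 19.5
14 0.46 ring 0.31 [139. 138. 132.] 46.8
17 0.64 ring 0.19 [123. 123. 118.] 28.7
20 0.4 ring 0.24 [102. 104. 102.] 7.6
25 0.21 ring 0.29 [94. 96. 93.] 16.5
35 0.09 ring 0.25 [90. 91. 88.] 24.3
90 0.03 ring 0.13 [110. 110. 104.] 3.8
```

```bash
python3 -c "
from cell import ctrl
print(ctrl.finish_job())"
```

```text
the job is handed in; nothing more can be done
None
```

I handed the job in at about 25 s. The plate is let go and leans about 17° on the rest, and the holder is still gripped and pressed against both fences (about 17 N in total on the tool); the judge gave no verdict, so I can't confirm it passed.

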